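Press the key home in a gearbox shaft

ROBOT

A 6-joint arm with a two-finger parallel gripper is mounted at the origin on the work surface. World frame = base frame: x ahead of the robot, y to its left, z up, the work surface at z = 0. Lengths are in mm, angles in rad, forces in N, time in s.
With the tool pointing down it reaches from about 200 to 875 mm from the base axis. Payload 3.4 kg.
Tool frame: the origin (TCP) lies midway between the tips of the shut fingers; the grasp point (between the pads) lies 19 mm behind it; z points along the fingers, y is the line along which they close (so a half turn about z gives the same grasp; the last joint's range is limited). The gripper opens to 94 mm and grips with 3 to 60 N. Pads are 16 mm wide; open, the fingers measure 119 mm over their backs; the gripper's body (75 mm by 177 mm) begins 78 mm behind the grasp point.
Start: joints at [-1.318, 0.276, 1.505, -0, 1.361, -0.121], TCP at [209.966, -535.331, 205.493] pointing down, gripper open.
Joint ranges: [-2.89, 2.89], [-0.75, 2.08], [0.22, 2.7], [-1.18, 4.32], [0.11, 2.71], [-2.7, 2.7]. Speed limits (rad/s): [2.57, 2.57, 3.14, 3.14, 3.14, 3.14].

INTERFACE

Orientations are given as a unit quaternion [w, x, y, z].
In Python, from bench import r gives the robot as it stands.
- The arm moves only by the tool drive_tool, never from a script. Its argument "commands" is a list that holds one entry, the list of rows, each a list of 4 numbers: the shift along the tool's x, y, z in m, then the turn about the tool's z in degrees. A call has 1 to 8 rows; each row shifts and turns the commanded pose from where the row before left it, along the tool's axes as they then stand; what a row does not reach is not made up. A row lasts 1/12 s, in which the tool goes at most 41.7 mm and 7.16 degrees, less where a joint would pass 70% of its speed; a pose out of reach is approached as far as the arm can. A call is refused whole if a number of a shift passes 0.0417 or a number of a turn 7.16, either way. A call with a gripper value outside its range is refused whole. "grip" is the opening, from 0 (shut) to 1 (fully open), set as the call begins (left out, the last holds). The fingers move at their own pace and stop on an object; the grip force is fixed at half the most. Time passes only in rows, so rows that do not move let the fingers close. It gives the time, the measured TCP pose, the force, the opening and the grip force at its end, in the units of the state.
- r.get_obs(): the state, without advancing time (a new reading comes with each control period).
- r.snapshot(name): name is "side" or "top"; returns the picture (400x640x3 uint8, red, green, blue); there is no depth.
- r.calibration(name): a dict with "fx", "fy", "cx", "cy" (pixels), "dist" ([k1, k2, p1, p2, k3] as OpenCV has them; the pictures are not rectified), "extrinsics" (4x4, takes a point from world to camera coordinates). Camera axes: x right, y down, z forward; pixel columns grow to the right and rows downward; lengths in mm; the calibration is good to about 2 mm. A picture is of the moment at which its call begins. calibration takes no time and is no camera call.
- r.job_done(): hands the job in; it is judged then, once.
The state is a dict: "time": time; "joints": joint angles; "joint_vel": joint speeds; "joint_torque": joint torques, N m; "tcp_pos": TCP position; "tool_rot": TCP orientation; "force": force on the tool from outside, world axes, zero at the start; "torque": the same for the moment, N m; "width": finger opening in mm; "finger_force": force on a finger pad.
Only numpy, scipy, OpenCV 4.12 (cv2) and the standard library are available. Lean on these libraries where they do the work, as an engineer would, in place of code of your own. Each camera call takes 0.05 s, during which the arm holds its last target. There are 200 camera calls.

TASK

The steel shaft on the green mat has a key started in its keyway; press the key home. Roll the shaft along the mat, without lifting it, until the key faces straight up; then lift it, lay it in the lever press's two V-blocks with the key still up and centred under the ram, and let go. Swing the press lever down to its stop and let it spring back up, leaving the shaft in the V-blocks. Do not disturb the bearings and the worm wheel lying around.

Things in the scene. Friction and masses are not known exactly. Their poses are not given: they have to be found in the camera images.
- shaft: Hollow steel shaft on the mat: round, 32 mm across, 220 long, 0.95 kg. Origin at mid length on its axis (centre of mass); x along the axis to the key's end, on the robot's left; z out through the key. At the start the key faces away from the robot, 25 deg above to 23 below level: rolling the shaft towards the robot (16 mm per rad) turns it up. Pushed briskly, it rolls on a little.
- key (a joint): How far the key is pressed into its keyway, m: 0 at the start (key started, 7 mm proud of the shaft), 0.004 fully home (3 mm proud). A tight fit: it moves only under about 30 N.
- key_top (a point): Middle of the key's outer face. The key is a dark steel bar 40 mm long, 10 wide; its middle is 80 mm from the shaft's origin towards the shaft's +x, and this face is 23 mm from the shaft's axis (19 when home). Axes as the shaft's.
- mat: Green rubber bench mat, 420 x 440 mm, 3 mm thick. Origin in the middle of its upper face; its x runs away from the robot, its y points down, its z along the bench to the robot's left.
- press: Grey cast lever press fixed to the bench on the robot's left. Origin on the bench under the ram's axis; x to its back, y to the robot's left, z up. Head: y -32 to 32 mm, x -44 to 148, z 170 to 285; column behind x = 79; base 130 wide, x -90 to 160, 30 high. A steel fixture plate (x -45 to 45, y -180 to 55, top at z = 42) carries two V-blocks.
- vblock_a (a point): Middle of the top of the V-block under the ram: 50 mm long (along y), 60 wide (x), 45 high, with a 90 deg groove along y, 40 mm wide at the mouth and 20 deep. Axes as the press's.
- vblock_b (a point): Middle of the top of the outer V-block, 150 mm to the right of the first, same groove, 30 mm long. Between the two the shaft can be held from above with its axis 48 mm over the plate. Axes as the press's.
- cradle (a point): Where the shaft's origin belongs when it lies in both V-blocks with the key centred under the ram: press frame (0, -80, 89.6) mm, 2.6 mm above the V-blocks' tops. Axes as the press's; the shaft's x then points along y.
- ram_face (a point): Middle of the ram's lower face (square bar, 30 x 30 mm). Raised, it is 49 mm above the axis of a shaft lying in the V-blocks, 26 mm above its started key; its top then stands at z = 333 mm. Axes as the press's.
- lever_grip (a point): Middle of the lever's black grip (round, 24 mm thick, 84 long), 165 mm from the pivot. The lever swings in the press's x-z plane left of the head; its pivot is at press frame (12, 58, 225) mm. At rest it slopes up towards the robot, 30 deg above level. Axes as the press's while at rest.
- lever (a joint): Angle of the press lever, rad: 0 at rest (raised); 1.3 at its stop, the grip swung down, still towards the robot, 44 deg below level. It lowers the ram 23 mm per rad, 30 mm in all. A spring brings it back up by itself; it takes about 5 to 13 N at the grip.
- bearing_a: Bearing 62 mm across, 16 high, lying on the far part of the mat. Not to be disturbed.
- worm_wheel: Toothed bronze worm wheel with steel hub, 88 mm across, 34 high, lying on the far part of the mat. Not to be disturbed.
- bearing_b: Bearing 47 mm across, 14 high, lying on the bench between mat and press, towards the robot. Not to be disturbed.
- bearing_c: Bearing 72 mm across, 17 high, lying on the bench beyond the press's fixture plate. Not to be disturbed.
Things that resemble listed ones, but are neither listed nor needed, are in the scene too. There is more than one size of the shaft; the job needs the smaller.

How it is judged (in metres and radians):
On the way, in this order (a step that is already met when the one before it is completed fails the run):
1. the shaft has been rolled until its key faces straight up, lying on the mat (angle between shaft's own z axis and vertical below 0.2 rad and height (world z) of shaft below 0.024 m and linear speed of shaft below 0.02 m/s), for 0.2 s.
2. the shaft lies in both V-blocks, key up and under the ram, and has been let go (distance between shaft and cradle below 0.011 m and z of shaft in the frame of cradle below 0.003 m and horizontal distance between key_top and ram_face below 0.014 m and angle between the x axis of shaft and the y axis of cradle, either way round below 0.05 rad and angle between shaft's own z axis and vertical below 0.21 rad and contact force between the fingers and shaft below 0.1 N and linear speed of shaft below 0.01 m/s), for 0.3 s.
3. the lever has been swung to its stop and the ram has pressed the key home (value of joint lever above 1.2 rad and value of joint key above 0.003 m), for 0.1 s.
At the end, for the whole second after the job is handed in: Key pressed in over 3 of its 4 mm; lever back up (under 0.1 rad); shaft at rest in both V-blocks: within 11 mm of the cradle point, at most 3 mm above it, in line within 0.05 rad, key within 0.3 rad of up and its middle within 14 mm of the ram's axis (distance between shaft and cradle below 0.011 m and z of shaft in the frame of cradle below 0.003 m and horizontal distance between key_top and ram_face below 0.014 m and angle between the x axis of shaft and the y axis of cradle, either way round below 0.05 rad and angle between shaft's own z axis and vertical below 0.3 rad and value of joint key above 0.003 m and value of joint lever below 0.1 rad and linear speed of shaft below 0.01 m/s); the robot touches nothing.
It fails at once if the shaft is lifted (20 mm or more) before its key faces up (key over 0.5 rad from straight up) (height (world z) of shaft above 0.039 m and angle between shaft's own z axis and vertical above 0.5 rad).
It fails at once if one of the three bearings or the worm wheel is moved more than 30 mm (distance of any of bearing_a, worm_wheel, bearing_b, bearing_c from where it was at the start of the episode above 0.03 m).
It also fails if it takes over 58 s, if anything falls off the work surface, if the arm or the gripper's body presses on something with over 40 N, if the wrist force passes 120 N, or if a joint passes its speed limit or range.

## Working session

There is one attempt and no reset: what is moved stays moved. The work goes in short steps, Python scripts to look and compute and a tool call to move; the robot and the scene stay as the last step left them, time stands still between calls to the robot, and variables do not carry over. Pictures are saved under pics/ and viewed, at most 10 in all, crops included, and the job is handed in when it is done.

Besides the shell and the picture viewer there is one more tool, called by a JSON object that holds its "fn" and its "kwargs", one argument or row to a line. drive_tool: Moves the arm, as the interface text tells. Its arguments: {"type":"object","properties":{"commands":{"type":"array","items":{"type":"array","items":{"type":"array","items":{"type":"number"}}}},"grip":{"type":"number"}},"required":["commands"]}

```bash
mkdir -p pics; ls; python3 - <<'E'
from bench import r
import cv2
for n in("side","top"):
    cv2.imwrite(f"pics/{n}0.png",r.snapshot(n)[:,:,::-1]); c=r.calibration(n); print(n,{k:(v if k!='extrinsics' else __import__('numpy').round(v,3).tolist()) for k,v in c.items()})
print(r.get_obs())
E
```

```text
pics
side {'fx': 426.1305579295702, 'fy': 426.1305579295702, 'cx': 311.49302422699975, 'cy': 204.0072517433768, 'dist': array([-0.0625455,  0.       ,  0.       ,  0.       ,  0.       ]), 'extrinsics': [[-0.998, -0.062, -0.006, 448.893], [-0.039, 0.686, -0.726, 129.161], [0.049, -0.725, -0.687, 1205.718], [0.0, 0.0, 0.0, 1.0]]}
top {'fx': 484.3651162851906, 'fy': 484.3651162851906, 'cx': 314.7462082248311, 'cy': 207.56132693532695, 'dist': array([-0.04454731,  0.        ,  0.        ,  0.        ,  0.        ]), 'extrinsics': [[0.024, -1.0, 0.002, -4.24], [-0.998, -0.024, -0.064, 448.505], [0.064, -0.001, -0.998, 1546.903], [0.0, 0.0, 0.0, 1.0]]}
{'time': 0.1, 'joints': array([-1.31796449e+00,  2.76503759e-01,  1.50594466e+00,  2.45005218e-05,
        1.36068995e+00, -1.20992759e-01]), 'joint_vel': array([-7.48866604e-05, -1.02513284e-03, -5.27741803e-04, -4.39862463e-07,
       -1.27214588e-05,  1.92914994e-03]), 'joint_torque': array([ 2.64270449e-03, -4.05456984e+01, -2.37779421e+01,  7.03463028e-02,
        2.98565731e-02, -4.91525054e-05]), 'tcp_pos': array([ 209.86528085, -534.82154163,  204.73185371]), 'tool_rot': array([-7.71968462e-04,  9.82582876e-01,  1.85823286e-01, -3.89566829e-05]), 'force': array([0.19700552, 0.03847994, 0.14121626]), 'torque': array([ 0.0296516 ,  0.0074248 , -0.03706399]), 'finger_force': 0.0, 'width': 93.64670740609952}
```

View pics/top0.png

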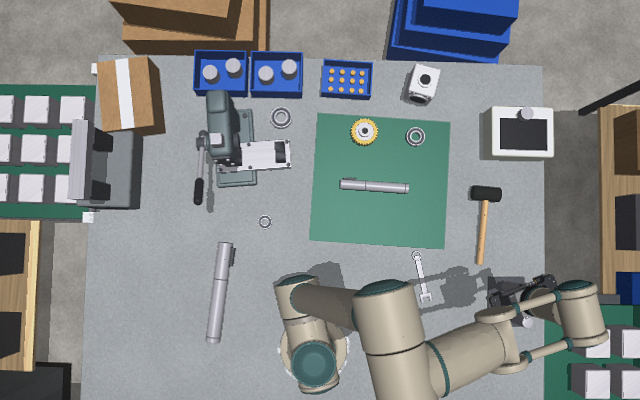

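View pics/side0.png

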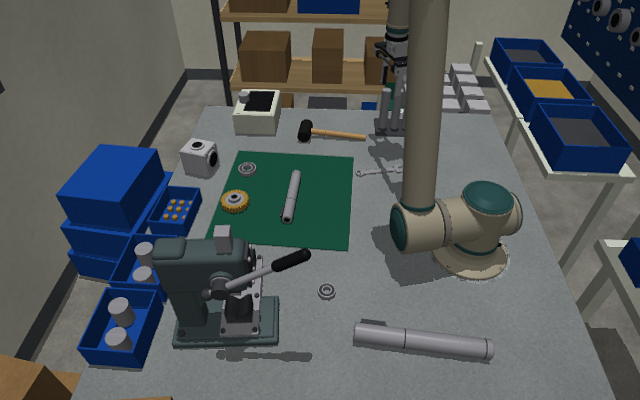

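The top view shows the small shaft on the mat from about (341,184) to (409,188), and the press fixture near (268,155). In the side view the shaft runs from (289,218) to (295,172). I'll enlarge both views.

```bash
cat > h.py <<'E'
import numpy as np,cv2
from bench import r
def cam(n):
    c=r.calibration(n);K=np.array([[c['fx'],0,c['cx']],[0,c['fy'],c['cy']],[0,0,1.]]);return K,np.array(c['dist']),np.array(c['extrinsics'])
def ray(n,p):
    K,d,E=cam(n);u=cv2.undistortPoints(np.array([[p]],float),K,d)[0,0];R=E[:3,:3];return -R.T@E[:3,3],R.T@np.array([u[0],u[1],1])
def onz(n,p,z):
    o,v=ray(n,p);return o+v*(z-o[2])/v[2]
def proj(n,P):
    K,d,E=cam(n);return cv2.projectPoints(np.array(P,float).reshape(-1,3),cv2.Rodrigues(E[:3,:3])[0],E[:3,3],K,d)[0][:,0]
def tri(n1,p1,n2,p2):
    o1,a=ray(n1,p1);o2,b=ray(n2,p2);a=a/np.linalg.norm(a);b=b/np.linalg.norm(b)
    s=np.linalg.lstsq(np.c_[a,-b],o2-o1,rcond=None)[0];q1=o1+a*s[0];q2=o2+b*s[1];return (q1+q2)/2,np.linalg.norm(q1-q2)
def tile(img,x0,y0,x1,y1,s,step=10):
    t=cv2.resize(img[y0:y1,x0:x1],None,fx=s,fy=s,interpolation=cv2.INTER_CUBIC)
    for x in range(-(-x0//step)*step,x1,step):
        cv2.line(t,(int((x-x0+.5)*s),0),(int((x-x0+.5)*s),6),(0,0,255),1);cv2.putText(t,str(x),(int((x-x0+.5)*s)+2,14),0,.35,(0,255,255),1)
    for y in range(-(-y0//step)*step,y1,step):
        cv2.line(t,(0,int((y-y0+.5)*s)),(6,int((y-y0+.5)*s)),(0,0,255),1);cv2.putText(t,str(y),(8,int((y-y0+.5)*s)+4),0,.35,(0,255,255),1)
    return t
E
python3 - <<'E'
from h import *
T=cv2.imread('pics/top0.png');S=cv2.imread('pics/side0.png')
c=np.zeros((600,800,3),np.uint8)
def put(t,x,y):
    t=t[:600-y,:800-x];c[y:y+t.shape[0],x:x+t.shape[1]]=t
put(tile(T,330,168,420,203,8),0,0);put(tile(S,265,165,315,229,5),0,280);put(tile(T,190,130,300,194,5),250,280)
cv2.imwrite('pics/c1.png',c)
c[:]=0;put(tile(S,150,220,316,350,4.5),0,0);cv2.imwrite('pics/c2.png',c)
E
```

```text
(no output)
```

View pics/c1.png

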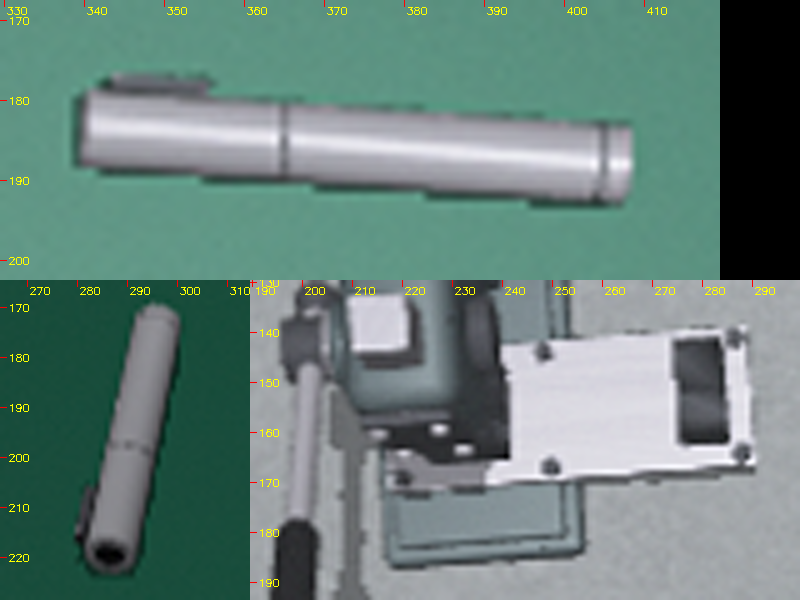

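View pics/c2.png

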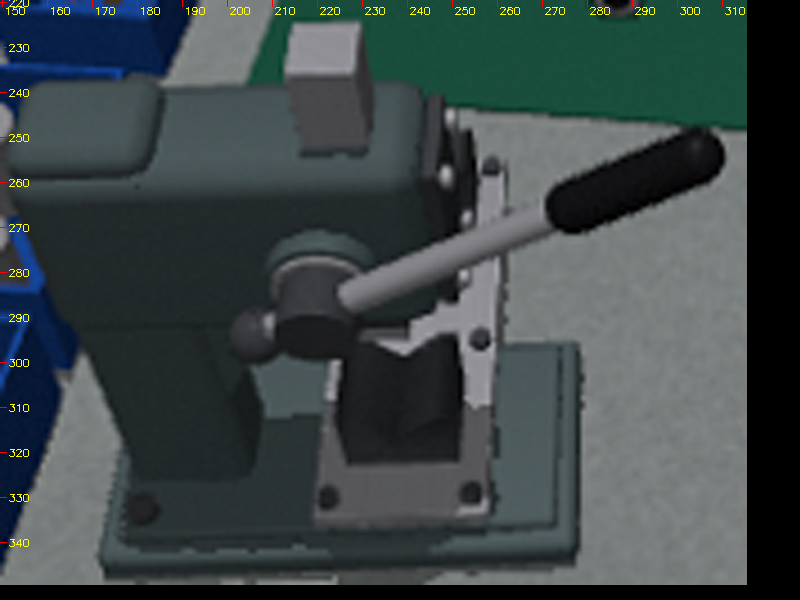

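The crops give me the shaft ends, key, plate corners, V-block and grip in pixels. I'll fit the poses from those.

```bash
cat > fit.py <<'E'
from h import *
from scipy.optimize import least_squares
# press
obs=[('top',(45,-180,42),(288.9,138.7)),('top',(-45,-180,42),(290.5,167.1)),('top',(-45,55,42),(216.9,171.5)),('top',(0,-150,87),(279.5,151.8)),
('side',(45,55,42),(219.5,335.9)),('side',(-45,55,42),(258.8,333.7))]
def P(q,p):
    c,s=np.cos(q[2]),np.sin(q[2]);return np.array([q[0]+c*p[0]-s*p[1],q[1]+s*p[0]+c*p[1],p[2]])
f=lambda q:np.concatenate([proj(n,P(q,p))[0]-u for n,p,u in obs])
s=least_squares(f,[550,300,0],x_scale=[100,100,.1],loss='soft_l1');q=s.x;print('press',q.round(3),f(q).round(1))
print('cradle',P(q,(0,-80,89.6)));g,e=tri('top',(197.5,191),'side',(291.1,261.1));print('grip',g,e)
c,sn=np.cos(q[2]),np.sin(q[2]);d=g-[q[0],q[1],0];print('grip press',c*d[0]+sn*d[1],-sn*d[0]+c*d[1],d[2])
# shaft
a=onz('top',(338.9,183.8),19);b=onz('top',(408.5,188.1),19);print('shaft',a,b,np.linalg.norm(a-b),(a+b)/2,'axis yaw',np.arctan2(*(a-b)[[1,0]]))
x=(a-b)/np.linalg.norm(a-b);m=(a+b)/2
E
python3 fit.py; python3 - <<'E'
from fit import *
lat=np.cross(x,[0,0,1]); print('lat',lat)
for th in np.radians([-25,-10,0,10,25]):
    z=lat*np.cos(th)+np.array([0,0,1])*np.sin(th);n=-np.cross(x,z)
    pts=[m+x*80+dx*x+z*23+w*n for dx in(-20,20) for w in (-5,5)]
    print(np.degrees(th),'top',proj('top',pts).round(1).tolist(),'side',proj('side',pts).round(1).tolist())
print(proj('top',[a+lat*16,b+lat*16,a-lat*16,b-lat*16]), proj('side',[a,b]))
E
```

```text
press [6.01378e+02 2.70586e+02 9.70000e-02] [-0.4  0.5 -0.1 -0.1 -0.   1.  -0.4 -0.6 -0.1 -1.1 -0.3 -0. ]
cradle [609.15638008 190.96555556  89.6       ]
grip [466.0470279  316.17295001 306.09013889] 0.016352798697315
grip press -130.25685195666355 58.52916957005648 306.09013889139663
shaft [526.81036149 -69.4829883   19.        ] [ 518.420547   -294.57608069   19.        ] 225.24939339997823 [ 522.61545424 -182.0295345    19.        ] axis yaw 1.53354092968487
press [6.01378e+02 2.70586e+02 9.70000e-02] [-0.4  0.5 -0.1 -0.1 -0.   1.  -0.4 -0.6 -0.1 -1.1 -0.3 -0. ]
cradle [609.15638008 190.96555556  89.6       ]
grip [466.0470279  316.17295001 306.09013889] 0.016352798697315
grip press -130.25685195666355 58.52916957005648 306.09013889139663
shaft [526.81036149 -69.4829883   19.        ] [ 518.420547   -294.57608069   19.        ] 225.24939339997823 [ 522.61545424 -182.0295345    19.        ] axis yaw 1.53354092968487
lat [ 0.9993061  -0.03724678  0.        ]
-25.0 top [[355.1, 179.6], [355.4, 177.9], [342.9, 178.8], [343.1, 177.2]] side [[283.7, 210.6], [282.2, 208.4], [281.8, 219.8], [280.2, 217.6]]
-10.0 top [[355.3, 178.4], [355.6, 177.5], [343.0, 177.7], [343.2, 176.8]] side [[282.6, 209.3], [281.9, 207.0], [280.7, 218.5], [279.9, 216.2]]
0.0 top [[355.4, 177.9], [355.7, 177.5], [343.1, 177.2], [343.3, 176.8]] side [[282.2, 208.4], [282.0, 206.0], [280.2, 217.6], [280.0, 215.2]]
10.0 top [[355.6, 177.6], [355.8, 177.8], [343.2, 176.8], [343.4, 177.0]] side [[282.0, 207.4], [282.3, 205.1], [280.0, 216.6], [280.4, 214.3]]
25.0 top [[355.7, 177.5], [355.9, 178.5], [343.3, 176.8], [343.4, 177.7]] side [[282.0, 206.0], [283.2, 203.9], [280.0, 215.2], [281.3, 213.1]]
[[339.18633256 178.87782771]
 [408.7370975  183.1811405 ]
 [338.61304249 188.72928797]
 [408.26170056 193.02591396]] [[287.10595231 219.89384101]
 [296.55590339 172.22040789]]
```

Press and grip fits agree with the given geometry: residuals of about 1 px and the grip within 2 mm of nominal. The shaft comes out at 225 mm against 220. Next I'll plan the first approach.

```bash
cat >> h.py <<'E'
def yawof(q):
    w,x,y,z=q;return np.arctan2(2*(x*y+w*z),1-2*(y*y+z*z))
def plan(tgt,n,start=None):
    "tgt x,y,z mm, yaw rad (of tool x); rows in tool axes"
    if start is None:
        o=r.get_obs();start=[*o['tcp_pos'],yawof(o['tool_rot'])]
    d=(np.array(tgt,float)-start)/n;out=[]
    for i in range(n):
        t=start[3]+d[3]*i;c,s=np.cos(t),np.sin(t)
        out.append([round(v,4) for v in ((c*d[0]+s*d[1])/1e3,(s*d[0]-c*d[1])/1e3,-d[2]/1e3)]+[round(-np.degrees(d[3]),2)])
    return out
def st():
    o=r.get_obs();print('t',round(o['time'],2),'tcp',np.round(o['tcp_pos'],1),'yaw',round(yawof(o['tool_rot']),4),'F',np.round(o['force'],1),'w',round(o['width'],1),'ff',round(o['finger_force'],1))
E
python3 -c "
from h import *
st()
for a in plan([523,-182,120,1.5335],16): print(a)"
```

```text
t 0.1 tcp [ 209.9 -534.8  204.7] yaw 0.3738 F [0.2 0.  0.1] w 93.6 ff 0.0
[np.float64(0.0263), np.float64(-0.0134), np.float64(0.0053), np.float64(-4.15)]
[np.float64(0.0272), np.float64(-0.0114), np.float64(0.0053), np.float64(-4.15)]
[np.float64(0.0279), np.float64(-0.0094), np.float64(0.0053), np.float64(-4.15)]
[np.float64(0.0285), np.float64(-0.0074), np.float64(0.0053), np.float64(-4.15)]
[np.float64(0.029), np.float64(-0.0053), np.float64(0.0053), np.float64(-4.15)]
[np.float64(0.0293), np.float64(-0.0032), np.float64(0.0053), np.float64(-4.15)]
[np.float64(0.0295), np.float64(-0.0011), np.float64(0.0053), np.float64(-4.15)]
[np.float64(0.0295), np.float64(0.0011), np.float64(0.0053), np.float64(-4.15)]
[np.float64(0.0293), np.float64(0.0032), np.float64(0.0053), np.float64(-4.15)]
[np.float64(0.029), np.float64(0.0053), np.float64(0.0053), np.float64(-4.15)]
[np.float64(0.0285), np.float64(0.0074), np.float64(0.0053), np.float64(-4.15)]
[np.float64(0.0279), np.float64(0.0094), np.float64(0.0053), np.float64(-4.15)]
[np.float64(0.0272), np.float64(0.0114), np.float64(0.0053), np.float64(-4.15)]
[np.float64(0.0263), np.float64(0.0134), np.float64(0.0053), np.float64(-4.15)]
[np.float64(0.0252), np.float64(0.0152), np.float64(0.0053), np.float64(-4.15)]
[np.float64(0.0241), np.float64(0.017), np.float64(0.0053), np.float64(-4.15)]
```

{"fn": "drive_tool", "kwargs": {
  "commands": [
    [[0.0263,-0.0134,0.0053,-4.15],[0.0272,-0.0114,0.0053,-4.15],[0.0279,-0.0094,0.0053,-4.15],[0.0285,-0.0074,0.0053,-4.15],[0.029,-0.0053,0.0053,-4.15],[0.0293,-0.0032,0.0053,-4.15],[0.0295,-0.0011,0.0053,-4.15],[0.0295,0.0011,0.0053,-4.15]]
  ],
  "grip": 0.65
}}

```text
time: 0.77
tcp_pos: [367.2, -357.6, 162.5]
tool_rot: [-0.0, 0.888, 0.46, -0.0]
force: [-0.5, -0.2, -0.6]
width: 61.5
finger_force: 0.0
```

{"fn": "drive_tool", "kwargs": {
  "commands": [
    [[0.0293,0.0032,0.0053,-4.15],[0.029,0.0053,0.0053,-4.15],[0.0285,0.0074,0.0053,-4.15],[0.0279,0.0094,0.0053,-4.15],[0.0272,0.0114,0.0053,-4.15],[0.0263,0.0134,0.0053,-4.15],[0.0252,0.0152,0.0053,-4.15],[0.0241,0.017,0.0053,-4.15]]
  ]
}}

```text
time: 1.43
tcp_pos: [523.6, -181.3, 120.1]
tool_rot: [-0.0, 0.719, 0.695, -0.0]
force: [0.2, -0.4, 0.4]
width: 61.1
finger_force: 0.0
```

{"fn": "drive_tool", "kwargs": {
  "commands": [
    [[0,0,0,0],[0,0,0,0]]
  ]
}}

```text
time: 1.6
tcp_pos: [523.2, -181.4, 119.9]
tool_rot: [-0.001, 0.72, 0.694, -0.0]
force: [-0.7, 0.3, 0.4]
width: 61.2
finger_force: 0.0
```

```bash
python3 -c "
from h import *
st()
S=r.snapshot('side');T=r.snapshot('top')
c=np.zeros((600,800,3),np.uint8);a=tile(S[:,:,::-1].copy(),240,110,340,240,4);c[:520,:400]=a;b=tile(T[:,:,::-1].copy(),330,130,430,230,4);c[:400,400:800]=b
cv2.imwrite('pics/c3.png',c)"
```

```text
t 1.6 tcp [ 523.2 -181.4  119.9] yaw 1.5349 F [-0.7  0.3  0.4] w 61.2 ff 0.0
```

View pics/c3.png

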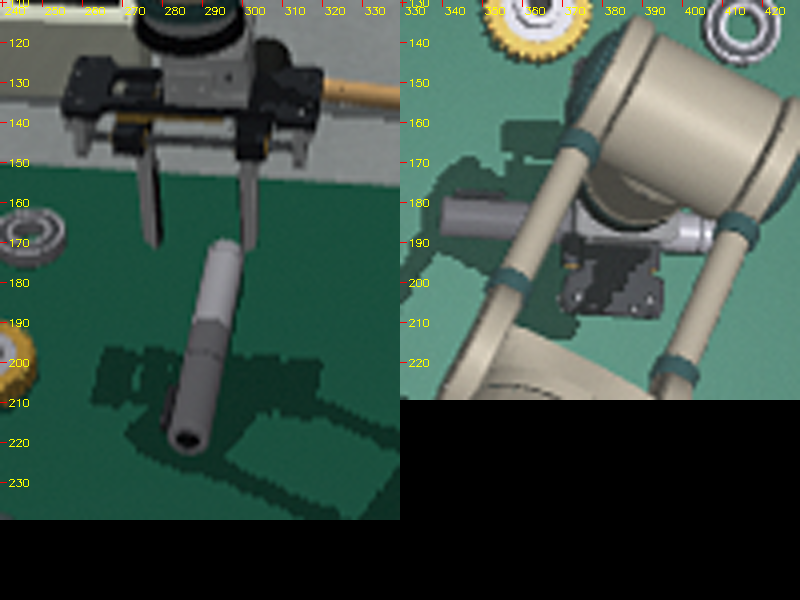

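The fingers straddle the shaft line, and the key is on the far side near level. Going down and narrowing the gap.

{"fn": "drive_tool", "kwargs": {
  "commands": [
    [[0,0,0.03,0],[0,0,0.03,0],[0,0,0.025,0],[0,0,0.015,0],[0,0,0.008,0],[0,0,0.004,0],[0,0,0,0]]
  ]
}}

```text
time: 2.28
tcp_pos: [522.7, -183.4, 8.5]
tool_rot: [-0.0, 0.721, 0.693, -0.0]
force: [-0.6, -0.6, 0.6]
width: 61.4
finger_force: 0.0
```

{"fn": "drive_tool", "kwargs": {
  "commands": [
    [[0,0,0,0],[0,0,0,0],[0,0,0,0],[0,0,0,0]]
  ],
  "grip": 0.42
}}

```text
time: 2.62
tcp_pos: [523.7, -182.9, 9.6]
tool_rot: [0.001, 0.72, 0.694, 0.0]
force: [-0.1, -0.5, 0.8]
width: 40.4
finger_force: 0.0
```

{"fn": "drive_tool", "kwargs": {
  "commands": [
    [[0,-0.002,0,0],[0,-0.003,0,0],[0,-0.003,0,0],[0,-0.003,0,0],[0,-0.003,0,0],[0,-0.003,0,0],[0,-0.001,0,0],[0,0,0,0]]
  ]
}}

```text
time: 3.28
tcp_pos: [503.9, -181.6, 8.4]
tool_rot: [-0.001, 0.72, 0.693, -0.0]
force: [-0.1, 0.4, 0.6]
width: 39.2
finger_force: 0.0
```

```bash
python3 -c "
from h import *
st()
S=r.snapshot('side')[:,:,::-1].copy();T=r.snapshot('top')[:,:,::-1].copy()
cv2.imwrite('pics/s1.png',S);cv2.imwrite('pics/t1.png',T)
c=np.zeros((600,800,3),np.uint8);a=tile(S,265,175,325,235,6);c[:360,:360]=a;b=tile(T,330,165,400,215,6);c[:300,370:790]=b
cv2.imwrite('pics/c4.png',c[:370])"
```

```text
t 3.28 tcp [ 503.9 -181.6    8.4] yaw 1.5326 F [-0.1  0.4  0.6] w 39.2 ff 0.0
```

View pics/c4.png

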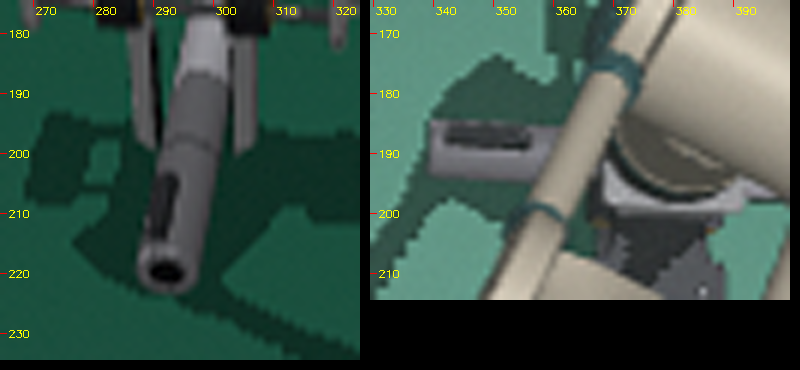

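```bash
cat > ang.py <<'E'
from h import *
from scipy.optimize import brentq
def ang(endc,key,z0=19,kr=23):
    "endc: pixel of shaft axis at left end; key: pixel of key-face middle (top cam). shaft yaw assumed 1.53"
    a=onz('top',endc,z0);x=np.array([np.cos(1.533),np.sin(1.533),0]);lat=np.cross(x,[0,0,1]);k0=a-x*30
    f=lambda t:proj('top',k0+kr*(np.sin(t)*lat+np.cos(t)*np.array([0,0,1])))[0][1]-key[1]
    t=brentq(f,-1.2,1.4);print('end',a.round(1),'tilt away from up',round(t,3),'deg',round(np.degrees(t),1),'need roll',round(16*t,1),'mm; key px',proj('top',k0+kr*(np.sin(t)*lat+np.cos(t)*np.array([0,0,1])))[0])
E
python3 -c "
from ang import *
ang((339.5,189.3),(349.2,187.3))
for t in (.4,.6,.8,1.0):
    a=onz('top',(339.5,189.3),19);x=np.array([np.cos(1.533),np.sin(1.533),0]);lat=np.cross(x,[0,0,1]);z=np.sin(t)*lat+np.cos(t)*np.array([0,0,1]);n=np.cross(x,z)
    pts=[a-x*30+dx*x+z*23+w*n for dx in(-20,20) for w in (-5,5)]
    print(t,proj('top',pts).round(1).tolist(),proj('side',pts).round(1).tolist())
"
```

```text
end [509.  -71.8  19. ] tilt away from up 0.264 deg 15.1 need roll 4.2 mm; key px [349.4036161 187.3      ]
0.4 [[355.7, 188.2], [355.7, 185.4], [343.1, 187.4], [343.2, 184.7]] [[293.6, 202.4], [290.6, 203.1], [291.8, 211.6], [288.8, 212.3]]
0.6 [[355.7, 186.8], [355.7, 184.4], [343.2, 186.0], [343.2, 183.7]] [[292.1, 202.6], [289.5, 203.8], [290.3, 211.8], [287.7, 213.0]]
0.8 [[355.7, 185.6], [355.7, 183.7], [343.2, 184.8], [343.2, 182.9]] [[290.8, 203.1], [288.6, 204.6], [289.0, 212.3], [286.8, 213.8]]
1.0 [[355.7, 184.6], [355.6, 183.2], [343.2, 183.8], [343.1, 182.4]] [[289.6, 203.7], [288.0, 205.6], [287.8, 212.9], [286.1, 214.8]]
```

Rolled about 17.8 mm. The key face is at top px (349,187), which leaves it about 0.3 rad short of up. One more small roll.

{"fn": "drive_tool", "kwargs": {
  "commands": [
    [[0,-0.001,0,0],[0,-0.0015,0,0],[0,-0.0015,0,0],[0,-0.0005,0,0],[0,0,0,0],[0,0,0,0]]
  ]
}}

```text
time: 3.88
tcp_pos: [500.6, -181.8, 8.7]
tool_rot: [0.0, 0.72, 0.694, -0.0]
force: [-0.5, 0.2, 0.2]
width: 39.5
finger_force: 0.0
```

```bash
python3 -c "
from h import *
st()
S=r.snapshot('side')[:,:,::-1].copy();T=r.snapshot('top')[:,:,::-1].copy()
cv2.imwrite('pics/s1.png',S);cv2.imwrite('pics/t1.png',T)
c=np.zeros((600,800,3),np.uint8);a=tile(S,275,180,315,230,8);c[:400,:320]=a;b=tile(T,332,175,372,210,11);c[:385,330:770]=b
cv2.imwrite('pics/c5.png',c[:400])"
```

```text
t 3.88 tcp [ 500.6 -181.8    8.7] yaw 1.5327 F [-0.5  0.2  0.2] w 39.5 ff 0.0
```

View pics/c5.png

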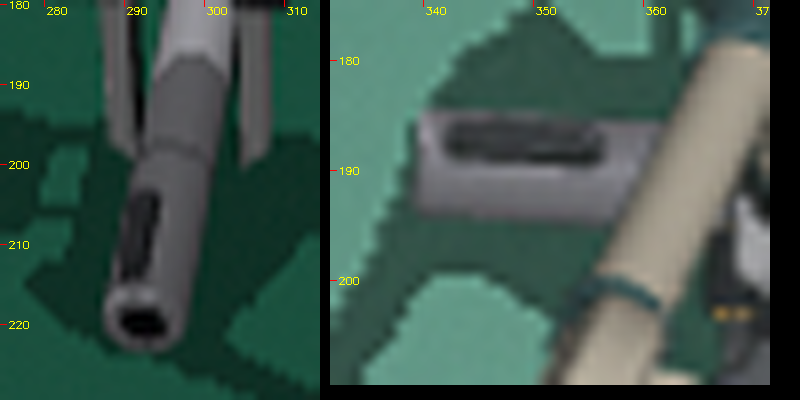

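The shaft hadn't moved: it had rolled ahead of the pad earlier, and the pad has only now reached it. The shaft edges are at rows 184.3 and 194.0 and the key middle at 187.4. That's about 0.3 rad, so I need roughly 5 mm more, slowly.

{"fn": "drive_tool", "kwargs": {
  "commands": [
    [[0,-0.0007,0,0],[0,-0.0007,0,0],[0,-0.0007,0,0],[0,-0.0007,0,0],[0,-0.0007,0,0],[0,-0.0007,0,0],[0,-0.0004,0,0],[0,0,0,0]]
  ]
}}

```text
time: 4.65
tcp_pos: [495.6, -181.5, 8.6]
tool_rot: [-0.0, 0.72, 0.694, -0.0]
force: [-0.3, 0.7, 0.3]
width: 39.2
finger_force: 0.1
```

{"fn": "drive_tool", "kwargs": {
  "commands": [
    [[0,0,0,0],[0,0,0,0],[0,0,0,0],[0,0,0,0]]
  ]
}}

```text
time: 4.98
tcp_pos: [495.8, -181.5, 8.6]
tool_rot: [-0.0, 0.72, 0.694, -0.0]
force: [0.1, 0.7, -0.1]
width: 39.6
finger_force: 0.0
```

```bash
python3 -c "
from h import *
st()
S=r.snapshot('side')[:,:,::-1].copy();T=r.snapshot('top')[:,:,::-1].copy()
cv2.imwrite('pics/s2.png',S);cv2.imwrite('pics/t2.png',T)
c=np.zeros((600,800,3),np.uint8);a=tile(S,275,180,315,230,8);c[:400,:320]=a;b=tile(T,332,175,372,210,11);c[:385,330:770]=b
cv2.imwrite('pics/c6.png',c[:400])"
```

```text
t 4.98 tcp [ 495.8 -181.5    8.6] yaw 1.5328 F [ 0.1  0.7 -0.1] w 39.6 ff 0.0
```

View pics/c6.png

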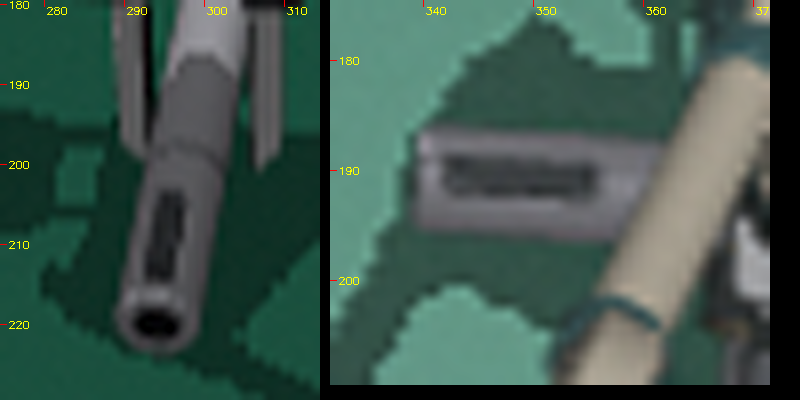

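```bash
python3 -c "
from ang import *
ang((339.5,190.8),(349.2,190.4));ang((339.5,189.2),(349.2,187.45))
a=onz('top',(339.5,190.8),19);x=np.array([np.cos(1.533),np.sin(1.533),0]);lat=np.cross(x,[0,0,1])
for t in (-.2,0,.2):
    z=np.sin(t)*lat+np.cos(t)*np.array([0,0,1]);n=np.cross(x,z)
    pts=[a-x*30+dx*x+z*23+w*n for dx in(-20,20) for w in (-5,5)]
    print(t,proj('top',pts).round(1).tolist(),proj('side',pts).round(1).tolist())
print(proj('top',[a-16*lat,a+16*lat]),proj('side',[a,a-16*lat,a+16*lat]))
"
```

```text
end [504.2 -71.9  19. ] tilt away from up 0.038 deg 2.2 need roll 0.6 mm; key px [349.33194835 190.4       ]
end [509.4 -71.8  19. ] tilt away from up 0.227 deg 13.0 need roll 3.6 mm; key px [349.39348274 187.45      ]
-0.2 [[355.4, 194.1], [355.6, 190.9], [342.8, 193.3], [343.0, 190.2]] [[299.7, 203.1], [296.5, 202.4], [298.1, 212.3], [294.8, 211.6]]
0 [[355.5, 192.6], [355.7, 189.5], [342.9, 191.8], [343.1, 188.7]] [[298.3, 202.7], [295.0, 202.5], [296.6, 211.9], [293.2, 211.7]]
0.2 [[355.6, 191.2], [355.7, 188.1], [343.0, 190.4], [343.2, 187.4]] [[296.7, 202.4], [293.5, 202.7], [295.0, 211.7], [291.8, 211.9]]
[[339.21017838 195.73894385]
 [339.78919349 185.86799908]] [[294.74067024 219.62824472]
 [300.07084839 219.99093222]
 [289.4217463  219.26599407]]
```

The key faces up: about 0.04 rad from the top view, and the side view agrees. Now I'll centre the fingers, shift 5 mm off centre to clear the press head, and close.

{"fn": "drive_tool", "kwargs": {
  "commands": [
    [[-0.002,0.002,0,0],[-0.003,0.002,0,0],[0,0,0,0]]
  ]
}}

```text
time: 5.33
tcp_pos: [500.7, -187.6, 8.8]
tool_rot: [0.001, 0.721, 0.693, 0.0]
force: [0.5, 0.2, 0.3]
width: 39.5
finger_force: 0.0
```

{"fn": "drive_tool", "kwargs": {
  "commands": [
    [[0,0,0,0],[0,0,0,0],[0,0,0,0]]
  ],
  "grip": 0.37
}}

```text
time: 5.58
tcp_pos: [499.7, -186.7, 8.6]
tool_rot: [-0.0, 0.72, 0.693, -0.0]
force: [0.0, 0.1, 1.1]
width: 34.7
finger_force: 0.0
```

{"fn": "drive_tool", "kwargs": {
  "commands": [
    [[0,0,0,0],[0,0,0,0],[0,0,0,0],[0,0,0,0],[0,0,0,0]]
  ],
  "grip": 0.2
}}

```text
time: 6.0
tcp_pos: [499.4, -186.6, 8.6]
tool_rot: [-0.0, 0.72, 0.694, -0.0]
force: [-1.8, -0.0, 1.0]
width: 31.0
finger_force: 30.0
```

```bash
python3 -c "
from h import *
st()
T=r.snapshot('top')[:,:,::-1].copy();S=r.snapshot('side')[:,:,::-1].copy();c=np.zeros((400,800,3),np.uint8);c[:400,:320]=tile(S,275,180,315,230,8);c[:385,330:770]=tile(T,332,175,372,210,11)
cv2.imwrite('pics/c7.png',c)"
```

```text
t 6.0 tcp [ 499.4 -186.6    8.6] yaw 1.5328 F [-1.8 -0.   1. ] w 31.0 ff 30.0
```

View pics/c7.png

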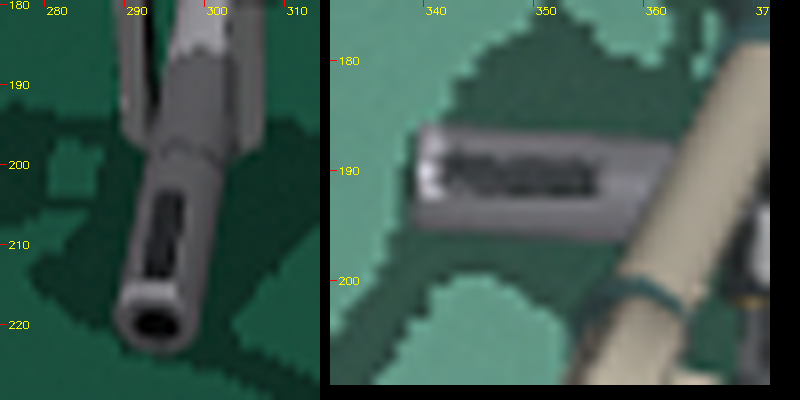

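The shaft is gripped at 30 N and the key is still up (top row about 190.2). Next: lift, approach from the robot's side of the press, and pass under the ram in the clear window with the axis at about z=109.

```bash
cat >> h.py <<'E'
Q=[601.378,270.586,0.097]
def W(px,py,z):
    c,s=np.cos(Q[2]),np.sin(Q[2]);return [Q[0]+c*px-s*py,Q[1]+s*px+c*py,z,np.pi/2+Q[2]]
def toP(o):
    c,s=np.cos(Q[2]),np.sin(Q[2]);d=o['tcp_pos'][:2]-Q[:2];return np.round([c*d[0]+s*d[1],-s*d[0]+c*d[1],o['tcp_pos'][2]],1),round(yawof(o['tool_rot'])-np.pi/2-Q[2],4)
E
python3 -c "
from h import *
st();s=[499.6,-186.7,118.6,1.5328];t=W(-110,-85,118.6);print(t)
for a in plan(t,16,s): print([float(v) for v in a])"
```

```text
t 6.1 tcp [ 499.4 -186.6    8.6] yaw 1.5328 F [-1.9 -0.1  0.2] w 31.6 ff 30.0
[np.float64(500.12716591520393), np.float64(175.3322935254849), 118.6, 1.6677963267948965]
[0.0226, -0.0008, -0.0, -0.48]
[0.0226, -0.0006, -0.0, -0.48]
[0.0226, -0.0004, -0.0, -0.48]
[0.0226, -0.0003, -0.0, -0.48]
[0.0226, -0.0001, -0.0, -0.48]
[0.0226, 0.0001, -0.0, -0.48]
[0.0226, 0.0003, -0.0, -0.48]
[0.0226, 0.0005, -0.0, -0.48]
[0.0226, 0.0007, -0.0, -0.48]
[0.0226, 0.0009, -0.0, -0.48]
[0.0226, 0.0011, -0.0, -0.48]
[0.0226, 0.0013, -0.0, -0.48]
[0.0226, 0.0015, -0.0, -0.48]
[0.0226, 0.0017, -0.0, -0.48]
[0.0226, 0.0018, -0.0, -0.48]
[0.0225, 0.002, -0.0, -0.48]
```

{"fn": "drive_tool", "kwargs": {
  "commands": [
    [[0,0,-0.004,0],[0,0,-0.01,0],[0,0,-0.018,0],[0,0,-0.024,0],[0,0,-0.024,0],[0,0,-0.018,0],[0,0,-0.01,0],[0,0,-0.002,0]]
  ]
}}

```text
time: 6.77
tcp_pos: [500.9, -187.2, 120.6]
tool_rot: [0.002, 0.72, 0.694, 0.001]
force: [0.1, -0.4, -8.0]
width: 31.0
finger_force: 30.0
```

{"fn": "drive_tool", "kwargs": {
  "commands": [
    [[0.008,-0.0003,0,-0.2],[0.016,-0.0006,0,-0.3],[0.0226,-0.0006,0,-0.48],[0.0226,-0.0004,0,-0.48],[0.0226,-0.0003,0,-0.48],[0.0226,-0.0001,0,-0.48],[0.0226,0.0001,0,-0.48],[0.0226,0.0003,0,-0.48]]
  ]
}}

```text
time: 7.43
tcp_pos: [497.9, -25.1, 116.7]
tool_rot: [-0.002, 0.7, 0.715, -0.001]
force: [0.8, 0.3, -8.8]
width: 31.4
finger_force: 30.0
```

{"fn": "drive_tool", "kwargs": {
  "commands": [
    [[0.0226,0.0005,0,-0.48],[0.0226,0.0007,0,-0.48],[0.0226,0.0009,0,-0.48],[0.0226,0.0011,0,-0.48],[0.0226,0.0013,0,-0.48],[0.0226,0.0015,0,-0.48],[0.0226,0.0017,0,-0.48],[0.0226,0.0018,0,-0.48]]
  ]
}}

```text
time: 8.1
tcp_pos: [498.1, 155.3, 116.6]
tool_rot: [-0.002, 0.675, 0.738, -0.002]
force: [-1.2, 0.0, -8.1]
width: 30.9
finger_force: 30.0
```

{"fn": "drive_tool", "kwargs": {
  "commands": [
    [[0.016,0.001,0,-0.48],[0.006,0.0005,0,-0.2],[0,0,0.003,0],[0,0,0.006,0],[0,0,0.006,0],[0,0,0.004,0],[0,0,0,0],[0,0,0,0]]
  ]
}}

```text
time: 8.77
tcp_pos: [499.5, 175.2, 99.0]
tool_rot: [-0.0, 0.671, 0.741, -0.001]
force: [0.4, -0.9, -8.6]
width: 31.1
finger_force: 30.0
```

```bash
python3 -c "
from h import *
st();print(toP(r.get_obs()))"
```

```text
t 8.77 tcp [499.5 175.2  99. ] yaw 1.6695 F [ 0.4 -0.9 -8.6] w 31.1 ff 30.0
(array([-110.6,  -85.1,   99. ]), np.float64(0.0017))
```

{"fn": "drive_tool", "kwargs": {
  "commands": [
    [[0,0.004,0,0],[0,0.01,0,0],[0,0.015,0,0],[0,0.015,0,0],[0,0.015,0,0],[0,0.015,0,0],[0,0.015,0,0],[0,0.01,0,0]]
  ]
}}

```text
time: 9.43
tcp_pos: [601.7, 186.0, 99.8]
tool_rot: [0.001, 0.671, 0.741, 0.001]
force: [1.0, -0.1, -8.7]
width: 31.2
finger_force: 30.0
```

{"fn": "drive_tool", "kwargs": {
  "commands": [
    [[0,0.007,0,0],[0,0.004,0,0],[0,0.0006,0,0],[0,0,0,0],[0,0,0,0],[0,0,0,0]]
  ]
}}

```text
time: 9.93
tcp_pos: [609.0, 187.0, 99.7]
tool_rot: [-0.0, 0.671, 0.742, -0.0]
force: [-0.1, -0.2, -8.2]
width: 31.3
finger_force: 30.0
```

```bash
python3 -c "
from h import *
st();print(toP(r.get_obs()))
c=np.zeros((420,800,3),np.uint8);T=r.snapshot('top')[:,:,::-1].copy();S=r.snapshot('side')[:,:,::-1].copy();cv2.imwrite('pics/s3.png',S);cv2.imwrite('pics/t3.png',T)"
```

```text
t 9.93 tcp [609.  187.   99.7] yaw 1.6707 F [-0.1 -0.2 -8.2] w 31.3 ff 30.0
(array([ -0.5, -84. ,  99.7]), np.float64(0.0029))
```

{"fn": "drive_tool", "kwargs": {
  "commands": [
    [[-0.0008,0.0005,0.003,0.15],[0,0,0.005,0],[0,0,0.005,0],[0,0,0.003,0],[0,0,0,0],[0,0,0,0]]
  ]
}}

```text
time: 10.53
tcp_pos: [610.2, 186.2, 83.0]
tool_rot: [-0.0, 0.672, 0.741, -0.0]
force: [0.1, 0.2, -7.7]
width: 31.5
finger_force: 30.0
```

{"fn": "drive_tool", "kwargs": {
  "commands": [
    [[0,0,0.001,0],[0,0,0.0005,0],[0,0,0,0],[0,0,0,0]]
  ]
}}

```text
time: 10.87
tcp_pos: [610.6, 186.3, 82.3]
tool_rot: [0.0, 0.672, 0.741, 0.0]
force: [-0.6, -0.2, -8.9]
width: 31.3
finger_force: 30.0
```

{"fn": "drive_tool", "kwargs": {
  "commands": [
    [[0,0,0.001,0],[0,0,0,0],[0,0,0,0]]
  ]
}}

```text
time: 11.12
tcp_pos: [610.5, 186.3, 81.2]
tool_rot: [0.0, 0.672, 0.741, -0.0]
force: [0.1, 0.6, -8.7]
width: 31.5
finger_force: 30.0
```

```bash
python3 -c "
from h import *
st();print(toP(r.get_obs()),r.get_obs()['torque'])"
```

```text
t 11.12 tcp [610.5 186.3  81.2] yaw 1.668 F [ 0.1  0.6 -8.7] w 31.5 ff 30.0
(array([  0.9, -84.8,  81.2]), np.float64(0.0002)) [-0.07399884 -0.05397154  0.04245562]
```

{"fn": "drive_tool", "kwargs": {
  "commands": [
    [[0,0,0.0008,0],[0,0,0,0],[0,0,0,0]]
  ]
}}

```text
time: 11.37
tcp_pos: [610.4, 186.3, 80.3]
tool_rot: [-0.0, 0.672, 0.741, -0.0]
force: [-0.2, 0.5, -8.7]
width: 31.4
finger_force: 30.0
```

{"fn": "drive_tool", "kwargs": {
  "commands": [
    [[0,0,0.0007,0],[0,0,0,0],[0,0,0,0]]
  ]
}}

```text
time: 11.62
tcp_pos: [610.6, 186.2, 79.7]
tool_rot: [0.0, 0.672, 0.741, 0.0]
force: [-0.0, -0.6, -7.4]
width: 31.4
finger_force: 30.0
```

```bash
python3 -c "
from h import *
st();print(toP(r.get_obs()),r.get_obs()['torque'])"
```

```text
t 11.62 tcp [610.6 186.2  79.7] yaw 1.6681 F [-0.  -0.6 -7.4] w 31.4 ff 30.0
(array([  1. , -84.8,  79.7]), np.float64(0.0003)) [-0.05840693  0.01873574  0.10097674]
```

{"fn": "drive_tool", "kwargs": {
  "commands": [
    [[0,0,0.0005,0],[0,0,0,0],[0,0,0,0]]
  ]
}}

```text
time: 11.87
tcp_pos: [610.7, 186.2, 79.6]
tool_rot: [0.0, 0.672, 0.741, 0.0]
force: [-1.0, -1.6, -3.4]
width: 30.8
finger_force: 30.0
```

{"fn": "drive_tool", "kwargs": {
  "commands": [
    [[0,0,0.0005,0],[0,0,0,0],[0,0,0,0]]
  ]
}}

```text
time: 12.12
tcp_pos: [610.7, 186.2, 79.5]
tool_rot: [0.0, 0.672, 0.741, 0.0]
force: [-3.1, -2.3, 1.6]
width: 31.1
finger_force: 30.0
```

```bash
python3 -c "
from h import *
st();print(toP(r.get_obs()),r.get_obs()['torque'])"
```

```text
t 12.12 tcp [610.7 186.2  79.5] yaw 1.6681 F [-3.1 -2.3  1.6] w 31.1 ff 30.0
(array([  1.1, -84.9,  79.5]), np.float64(0.0003)) [-0.24373197  0.34388104  0.13547574]
```

Seated, with a sideways force of −3 N, so I'm slightly too far out. I'll ease back before releasing.

{"fn": "drive_tool", "kwargs": {
  "commands": [
    [[0,-0.0005,0,0],[0,0,0,0],[0,0,0,0]]
  ]
}}

```text
time: 12.37
tcp_pos: [610.7, 186.2, 79.5]
tool_rot: [0.001, 0.672, 0.741, 0.001]
force: [-1.6, -2.0, 3.5]
width: 31.1
finger_force: 30.0
```

{"fn": "drive_tool", "kwargs": {
  "commands": [
    [[0,-0.0005,0,0],[0,0,0,0],[0,0,0,0]]
  ]
}}

```text
time: 12.62
tcp_pos: [610.5, 186.3, 79.4]
tool_rot: [0.001, 0.672, 0.741, 0.001]
force: [-0.5, -1.4, 5.3]
width: 31.2
finger_force: 30.0
```

```bash
python3 -c "
from h import *
st();print(toP(r.get_obs()),r.get_obs()['torque'])"
```

```text
t 12.62 tcp [610.5 186.3  79.4] yaw 1.6681 F [-0.5 -1.4  5.3] w 31.2 ff 30.0
(array([  1. , -84.8,  79.4]), np.float64(0.0003)) [-0.30846754 -0.0475769   0.1967822 ]
```

{"fn": "drive_tool", "kwargs": {
  "commands": [
    [[0,0,0,0],[0,0,0,0],[0,0,0,0],[0,0,0,0]]
  ],
  "grip": 0.6
}}

```text
time: 12.95
tcp_pos: [609.3, 186.4, 78.1]
tool_rot: [-0.0, 0.672, 0.741, -0.0]
force: [0.4, -0.0, -0.0]
width: 54.3
finger_force: 0.0
```

{"fn": "drive_tool", "kwargs": {
  "commands": [
    [[0,0,0,0],[0,0,0,0],[0,0,0,0],[0,0,0,0],[0,0,0,0]]
  ]
}}

```text
time: 13.37
tcp_pos: [609.5, 186.2, 78.6]
tool_rot: [0.0, 0.672, 0.741, -0.0]
force: [-0.4, -0.4, 0.7]
width: 56.2
finger_force: 0.0
```

```bash
python3 -c "
from h import *
st();print(toP(r.get_obs()))
c=np.zeros((600,800,3),np.uint8);T=r.snapshot('top')[:,:,::-1].copy();S=r.snapshot('side')[:,:,::-1].copy();cv2.imwrite('pics/s4.png',S);cv2.imwrite('pics/t4.png',T)
c[:600,:400]=tile(S,205,240,255,315,8);c[:400,400:]=tile(T,200,110,300,160,4)[:400] if 0 else cv2.copyMakeBorder(tile(T,200,110,300,190,4),0,80,0,0,cv2.BORDER_CONSTANT)
cv2.imwrite('pics/c8.png',c)
print(proj('side',[W(0,30,89.6)[:3],W(0,20,112.6)[:3],W(0,0,112.6)[:3],W(0,15,138.6)[:3]]).round(1))"
```

```text
t 13.37 tcp [609.5 186.2  78.6] yaw 1.6679 F [-0.4 -0.4  0.7] w 56.2 ff 0.0
(array([ -0.1, -84.8,  78.6]), np.float64(0.0001))
[[237.2 313.5]
 [236.3 304. ]
 [237.1 296.5]
 [234.9 295.5]]
```

View pics/c8.png

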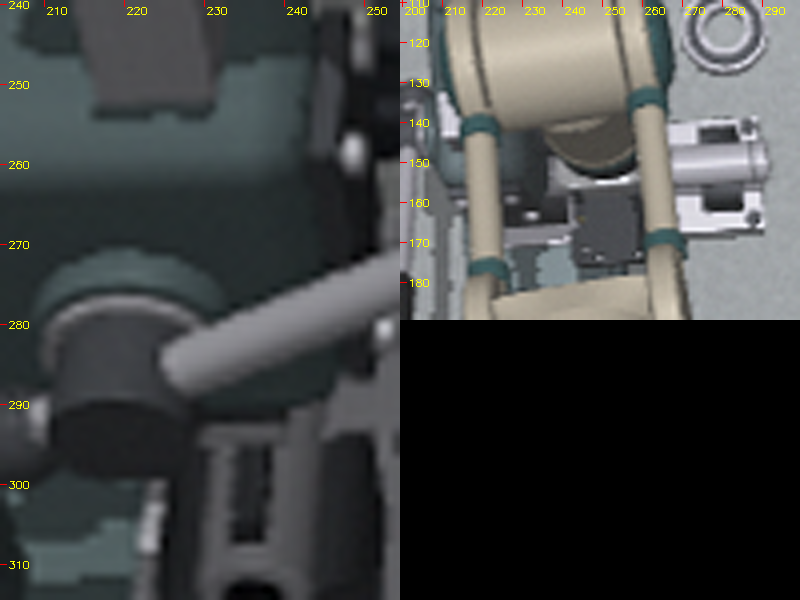

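The key sits mid-groove. In the side view its near end is at (236,304), against a predicted (236.3,304), and the shaft lies in both V-blocks. Before the lever move I'll check how high the wrist housing sits, since it will hang near the head.

```bash
python3 -c "
from h import *
o=r.get_obs();print(o['joints'].round(3))
c,s=np.cos(Q[2]),np.sin(Q[2])
def pf(p): d=p-np.array([Q[0],Q[1],0]);return np.round([c*d[0]+s*d[1],-s*d[0]+c*d[1],p[2]])
for z in (250,300,350,400): print([pf(onz('top',p,z)).tolist() for p in ((211,125),(271,122),(240,145))])
e=onz('top',(291.5,149.5),89.6);print('right end press',pf(e))
import numpy as np
S=cv2.imread('pics/s4.png');print(proj('side',[W(40,-85,z)[:3] for z in (200,250,300,350,400,450)]).round(0).tolist())
"
```

```text
[ 0.187  0.457  1.551 -0.     1.134  0.09 ]
[[57.0, 24.0, 250.0], [53.0, -143.0, 250.0], [-5.0, -53.0, 250.0]]
[[44.0, 14.0, 300.0], [41.0, -146.0, 300.0], [-15.0, -60.0, 300.0]]
[[32.0, 4.0, 350.0], [28.0, -150.0, 350.0], [-26.0, -67.0, 350.0]]
[[19.0, -6.0, 400.0], [16.0, -154.0, 400.0], [-36.0, -74.0, 400.0]]
right end press [   2. -189.   90.]
[[218.0, 243.0], [214.0, 228.0], [210.0, 212.0], [206.0, 194.0], [202.0, 175.0], [197.0, 154.0]]
```

{"fn": "drive_tool", "kwargs": {
  "commands": [
    [[0,0,-0.004,0],[0,0,-0.012,0],[0,0,-0.016,0],[0,0,-0.016,0],[0,0,-0.012,0],[0,0,-0.004,0],[0,0,0,0],[0,0,0,0]]
  ]
}}

```text
time: 14.13
tcp_pos: [609.3, 186.1, 142.5]
tool_rot: [-0.0, 0.672, 0.741, -0.0]
force: [-0.1, -0.3, -0.5]
width: 56.7
finger_force: 0.0
```

Housing sits about 260 mm or more above the TCP, so it's clear. Back out, rise, turn 90° and move over the lever grip.

{"fn": "drive_tool", "kwargs": {
  "commands": [
    [[0,-0.01,0,0],[0,-0.024,0,0],[0,-0.03,0,0],[0,-0.03,0,0],[0,-0.03,0,0],[0,-0.024,0,0],[0,-0.014,0,0],[0,-0.008,0,0]]
  ]
}}

```text
time: 14.8
tcp_pos: [436.4, 169.2, 141.8]
tool_rot: [-0.001, 0.672, 0.741, -0.001]
force: [0.4, -0.2, -0.6]
width: 56.4
finger_force: 0.0
```

{"fn": "drive_tool", "kwargs": {
  "commands": [
    [[0,0,-0.0133,-5.63],[0,0,-0.0133,-5.63],[0,0,-0.0133,-5.63],[0,0,-0.0133,-5.63],[0,0,-0.0133,-5.63],[0,0,-0.0133,-5.63],[0,0,-0.0133,-5.63],[0,0,-0.0133,-5.63]]
  ],
  "grip": 0
}}

```text
time: 15.47
tcp_pos: [440.1, 169.6, 249.0]
tool_rot: [-0.0, 0.335, 0.942, -0.0]
force: [-0.3, 0.4, -0.1]
width: 6.4
finger_force: 0.0
```

{"fn": "drive_tool", "kwargs": {
  "commands": [
    [[0,0,-0.0133,-5.63],[0,0,-0.0133,-5.63],[0,0,-0.0133,-5.63],[0,0,-0.0133,-5.63],[0,0,-0.0133,-5.63],[0,0,-0.0133,-5.63],[0,0,-0.0133,-5.63],[0,0,-0.0133,-5.63]]
  ]
}}

```text
time: 16.13
tcp_pos: [440.2, 169.6, 355.4]
tool_rot: [-0.001, -0.052, 0.999, -0.0]
force: [0.9, -0.4, 0.5]
width: 0.6
finger_force: 0.0
```

```bash
python3 -c "
from h import *
st();print(toP(r.get_obs()),r.get_obs()['joints'].round(2))"
```

```text
t 16.13 tcp [440.2 169.6 355.4] yaw -3.0383 F [ 0.9 -0.4  0.5] w 0.6 ff 0.0
(array([-170.2,  -84.9,  355.4]), np.float64(-4.7061)) [ 0.22  0.07  1.41 -0.    1.67 -1.45]
```

{"fn": "drive_tool", "kwargs": {
  "commands": [
    [[-0.003,0.008,0,0],[-0.007,0.02,0,0],[-0.008,0.025,0,0],[-0.008,0.025,0,0],[-0.008,0.025,0,0],[-0.008,0.022,0,0],[-0.004,0.013,0,0],[-0.002,0.005,0,0]]
  ]
}}

```text
time: 16.8
tcp_pos: [474.0, 318.8, 353.6]
tool_rot: [-0.001, -0.05, 0.999, -0.0]
force: [0.1, -0.3, 0.5]
width: 0.5
finger_force: 0.0
```

{"fn": "drive_tool", "kwargs": {
  "commands": [
    [[0,0,0.005,0],[0,0,0.012,0],[0,0,0.01,0],[0,0,0.005,0],[0,0,0.002,0],[0,0,0,0],[0,0,0,0]]
  ]
}}

```text
time: 17.38
tcp_pos: [474.2, 316.3, 321.9]
tool_rot: [0.0, -0.049, 0.999, 0.0]
force: [0.4, -0.1, -0.0]
width: 0.6
finger_force: 0.0
```

```bash
python3 -c "
from h import *
st();print(toP(r.get_obs()),r.get_obs()['joints'].round(2))"
```

```text
t 17.38 tcp [474.2 316.3 321.9] yaw -3.0438 F [ 0.4 -0.1 -0. ] w 0.6 ff 0.0
(array([-122.2,   57.9,  321.9]), np.float64(-4.7116)) [ 0.47  0.23  1.29 -0.    1.62 -1.2 ]
```

{"fn": "drive_tool", "kwargs": {
  "commands": [
    [[0,0,0.005,0],[0,0,0.01,0],[0,0,0.012,0],[0,0,0.014,0],[0,0,0.014,0],[0,0,0.014,0],[0,0,0.014,0],[0,0,0.014,0]]
  ]
}}

```text
time: 18.05
tcp_pos: [471.9, 317.0, 224.4]
tool_rot: [-0.002, -0.049, 0.999, 0.0]
force: [-4.4, -0.6, 5.8]
width: 0.5
finger_force: 3.0
```

{"fn": "drive_tool", "kwargs": {
  "commands": [
    [[0,0,0.014,0],[0,0,0.014,0],[0,0,0.014,0],[0,0,0.012,0],[0,0,0.01,0],[0,0,0.008,0],[0,0,0.006,0],[0,0,0.004,0]]
  ]
}}

```text
time: 18.72
tcp_pos: [476.5, 318.7, 144.9]
tool_rot: [0.003, -0.049, 0.999, 0.002]
force: [-0.7, 1.6, 12.9]
width: 0.7
finger_force: 5.4
```

{"fn": "drive_tool", "kwargs": {
  "commands": [
    [[0,0,0.004,0],[0,0,0.004,0],[0,0,0.003,0],[0,0,0,0]]
  ]
}}

```text
time: 19.05
tcp_pos: [475.7, 319.1, 133.9]
tool_rot: [0.003, -0.049, 0.999, 0.003]
force: [-2.0, 2.5, 10.2]
width: 0.5
finger_force: 4.7
```

```bash
python3 -c "
from h import *
st();print(toP(r.get_obs()),r.get_obs()['joints'].round(2))"
```

```text
t 19.05 tcp [475.7 319.1 133.9] yaw -3.0436 F [-2.   2.5 10.2] w 0.5 ff 4.7
(array([-120.4,   60.5,  133.9]), np.float64(-4.7114)) [ 0.47  0.32  1.63  0.    1.19 -1.2 ]
```

{"fn": "drive_tool", "kwargs": {
  "commands": [
    [[0,0,0.004,0],[0,0,0.004,0],[0,0,0.003,0],[0,0,0,0]]
  ]
}}

```text
time: 19.38
tcp_pos: [475.1, 319.1, 122.6]
tool_rot: [0.002, -0.049, 0.999, 0.003]
force: [-3.3, 3.9, 9.2]
width: 0.5
finger_force: 4.6
```

{"fn": "drive_tool", "kwargs": {
  "commands": [
    [[0,0,0.003,0],[0,0,0.002,0],[0,0,0,0]]
  ]
}}

```text
time: 19.63
tcp_pos: [475.2, 319.1, 117.7]
tool_rot: [0.002, -0.049, 0.999, 0.002]
force: [-3.0, 3.0, 9.5]
width: 0.4
finger_force: 4.7
```

```bash
python3 -c "
from h import *
st();print(toP(r.get_obs()))"
```

```text
t 19.63 tcp [475.2 319.1 117.7] yaw -3.0436 F [-3.   3.   9.5] w 0.4 ff 4.7
(array([-120.9,   60.5,  117.7]), np.float64(-4.7113))
```

{"fn": "drive_tool", "kwargs": {
  "commands": [
    [[0,0,0.003,0],[0,0,0.002,0],[0,0,0,0]]
  ]
}}

```text
time: 19.88
tcp_pos: [475.1, 319.6, 115.3]
tool_rot: [0.003, -0.049, 0.999, 0.003]
force: [-7.2, 2.4, 23.8]
width: 0.6
finger_force: 11.0
```

{"fn": "drive_tool", "kwargs": {
  "commands": [
    [[0,0,0.003,0],[0,0,0.002,0],[0,0,0,0]]
  ]
}}

```text
time: 20.13
tcp_pos: [474.9, 319.8, 114.5]
tool_rot: [0.004, -0.049, 0.999, 0.004]
force: [-12.2, -1.0, 45.1]
width: 0.4
finger_force: 19.4
```

```bash
python3 -c "
from h import *
st();print(toP(r.get_obs()))"
```

```text
t 20.13 tcp [474.9 319.8 114.5] yaw -3.0435 F [-12.2  -1.   45.1] w 0.4 ff 19.4
(array([-121.1,   61.2,  114.5]), np.float64(-4.7113))
```

Force jumped to 45 N with almost no travel, so the lever is at its stop. Now ride it back up and retreat.

{"fn": "drive_tool", "kwargs": {
  "commands": [
    [[0,0,-0.006,0],[0,0,-0.012,0],[0,0,-0.018,0],[0,0,-0.02,0],[0,0,-0.02,0],[0,0,-0.02,0],[0,0,-0.02,0],[0,0,-0.02,0]]
  ]
}}

```text
time: 20.8
tcp_pos: [473.1, 316.7, 242.7]
tool_rot: [-0.0, -0.049, 0.999, 0.0]
force: [1.3, 0.5, 2.5]
width: 0.4
finger_force: 1.6
```

{"fn": "drive_tool", "kwargs": {
  "commands": [
    [[0,0,-0.02,0],[0,0,-0.02,0],[0,0,-0.02,0],[0,0,-0.016,0],[0,0,-0.016,0],[0,0,-0.016,0],[0,0,-0.016,0],[0,0,-0.016,0]]
  ]
}}

```text
time: 21.47
tcp_pos: [474.0, 316.8, 381.9]
tool_rot: [-0.0, -0.049, 0.999, 0.0]
force: [-0.5, -0.0, 0.4]
width: 0.4
finger_force: 0.0
```

{"fn": "drive_tool", "kwargs": {
  "commands": [
    [[0.03,-0.01,-0.01,0],[0.04,-0.02,0,0],[0.04,-0.02,0,0],[0.03,-0.01,0,0],[0,0,0,0],[0,0,0,0],[0,0,0,0],[0,0,0,0]]
  ]
}}

```text
time: 22.13
tcp_pos: [346.9, 247.0, 391.0]
tool_rot: [-0.0, -0.049, 0.999, -0.0]
force: [-0.6, 0.3, 0.6]
width: 0.4
finger_force: 0.0
```

```bash
python3 - <<'E'
from h import *
st();print(toP(r.get_obs()))
S=r.snapshot('side')[:,:,::-1].copy();cv2.imwrite('pics/s5.png',S);A=cv2.imread('pics/side0.png')
def d(x0,y0,x1,y1):return np.abs(S[y0:y1,x0:x1].astype(int)-A[y0:y1,x0:x1]).mean().round(1)
print('grip region diff',d(265,243,318,275),'ram top diff',d(208,222,235,256))
B=cv2.imread('pics/s4.png');print('key column grey before/after',B[293:312,236].mean(1).astype(int),S[293:312,236].mean(1).astype(int))
print(S[304,225:250].mean(1).astype(int),B[304,225:250].mean(1).astype(int))
E
```

```text
t 22.13 tcp [346.9 247.  391. ] yaw -3.0431 F [-0.6  0.3  0.6] w 0.4 ff 0.0
(array([-255.6,    1.2,  391. ]), np.float64(-4.7109))
grip region diff 4.1 ram top diff 4.0
key column grey before/after [78 79 59 40 40 39 39 39 41 40 39 39 28 24 32 96 92 99 80] [75 76 56 38 37 38 36 37 37 38 38 37 37 22 31 91 89 97 77]
[62 21 28 32 32 50 75 85 74 47 35 37 39 57 78 82 76 72 66 48 37 36 34 30
 26] [65 22 30 33 35 54 77 89 83 55 38 39 31 58 82 85 80 74 66 51 38 38 35 31
 27]
```

The images show the lever and ram back at rest and the shaft unmoved, and the key's end face is shorter, so it was pressed in. Handing in.

```bash
python3 -c "
from bench import r
print(r.job_done())"
```

```text
the job is handed in; nothing more can be done
None
```

The job is handed in, with no verdict returned: the shaft was rolled key-up and laid in the V-blocks under the ram, the lever was swung to its stop (45 N there), and the final images show the lever back up, the shaft unmoved and the key about one pixel lower, as expected if it is home.

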